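Scoop a drilled cover from its jig and snap it onto the push-button station

ROBOT

A 7-joint arm with a two-finger parallel gripper is mounted at the origin on a cart in front of the work surface, level with it; the furniture and walls round the work are solid. World frame = base frame: x ahead of the robot, y to its left, z up, the work surface at z = 0. Lengths are in m, angles in rad, forces in N, time in s.
With the tool pointing down it reaches from about 0.35 to 0.9 m from the base axis. Payload 8.1 kg.
Tool frame: the origin (TCP) lies midway between the tips of the shut fingers; the grasp point (between the pads) lies 19 mm behind it (grip_point_offset is the distance from the TCP to the grasp point, in m); z points along the fingers, y is the line along which they close (so a half turn about z gives the same grasp; the last joint's range is limited). The gripper opens to 92 mm and grips with 3 to 60 N. Pads are 19 mm wide; open, the fingers measure 130 mm over their backs; the gripper's body (75 mm by 190 mm) begins 47 mm behind the grasp point.
Start: joints at [-0.103, 0.434, 0.025, 1.573, -0.012, 1.134, -0.075], TCP at [0.625, -0, 0.227] pointing down, gripper open.
Joint ranges: [-2.62, 2.62], [-0.44, 2.09], [-1.27, 1.32], [0.08, 2.57], [-1.32, 4.46], [0.12, 2], [-2.74, 2.74]. Speed limits (rad/s): [2.22, 2.22, 3.01, 3.01, 3.14, 3.14, 3.14].

INTERFACE

Orientations are given as a rotation vector (axis times angle).
In Python, from rig import * gives the robot as it stands.
- The arm moves only by the tool drive_tool, never from a script. Its argument "increments" is a list of rows, each a list of 7 numbers: the finger opening in m, from 0 to 0.0918, then the shift along the tool's x, y, z in m, then the turn, a rotation vector about the tool's x, y, z in rad. A call has 1 to 8 rows; each row shifts and turns the commanded pose from where the row before left it, along the tool's axes as they then stand; what a row does not reach is not made up. A row lasts 1/8 s, in which the tool goes at most 62.5 mm and 10.7 degrees, less where a joint would pass 70% of its speed; a pose out of reach is approached as far as the arm can. A call is refused whole if a number of a shift passes 0.0625 or a number of a turn 0.188, either way. A call with a gripper value outside its range is refused whole. The fingers move at their own pace and stop on an object; "grip_force" is the grip in N (left out, the last holds). Time passes only in rows, so rows that do not move let the fingers close. It gives the time, the measured TCP pose, the force, the opening and the grip force at its end, in the units of the state.
- read_state(): the state, without advancing time (a new reading comes with each control period).
- read_camera(name): name is "scene" or "side" or "wrist"; returns (picture, depth): 420x560x3 uint8, blue, green, red; 420x560 float32, m along the optical axis (not along the pixel's ray), 0 where there is no reading.
- camera_info(name): a dict with "fx", "fy", "cx", "cy" (pixels), "R" (3x3) and "t" (3): a world point X has camera coordinates R X + t. Camera axes: x right, y down, z forward; pixel columns grow to the right and rows downward; lengths in m; the calibration is good to about 2 mm. A picture is of the moment at which its call begins: read the wrist's pose just before it. camera_info takes no time and is no camera call; for the wrist camera it gives the pose at the moment of the call.
- close_job(): hands the job in; it is judged then, once.
The state is a dict: "t": time; "joint_positions": joint angles; "dq": joint speeds; "joint_torque": joint torques, N m; "ee_pos": TCP position; "eef_rot": TCP orientation; "wrist_force": force on the tool from outside, world axes, zero at the start; "torque": the same for the moment, N m; "finger_gap": finger opening in m; "finger_force": force on a finger pad.
Only numpy, scipy, OpenCV 4.12 (cv2) and the standard library are available. Lean on these libraries where they do the work, as an engineer would, in place of code of your own. Each camera call takes 0.05 s, during which the arm holds its last target. There are 200 camera calls.

TASK

Slide the blade of the flat steel scraper under the aluminium cover that lies in the plywood drilling jig, lift the cover out on the blade, lay it across the two steel tubes and put the scraper down flat on the bench. Then take the cover by its edges, put it on the open push-button station and press it down all round until all four spring clips have snapped over it. Leave the other things on the bench where they are, and do not let the cover drop onto the bench.

Things in the scene. Friction and masses are not known exactly. Their poses are not given: they have to be found in the camera images.
- cover_center (a point): Cover: flat aluminium plate 66 (own x) x 110 (own y) x 5 mm, about 0.1 kg, two 22 mm through holes 21 mm either side of its centre along y. This point: centre of the plate, half-way up; z up. At the start it lies level in the jig's pocket.
- jig_pocket (a point): Centre of the drilling jig's pocket floor, 18 mm over the bench. The cover fits the pocket (1.5 mm play each way) nearly flush, on 15 mm ledges at its two ends. Below it a slot 80 mm wide (y), floor at 6 mm, is open to the jig's -x side, and open above in front of the cover; back wall at x = +35 mm. Slide the blade in along +x.
- bars_top (a point): Two 30 mm square steel tubes, 120 mm long along x, fixed on a 4 mm base plate (124 x 142 mm), 78 mm apart inside (along y); tops 34 mm over the bench. This point: midway between them at the height of their tops. The cover laid across them (its y along this y) leaves its middle free for the blade, and then the fingers, to go below.
- station_seat (a point): Centre of the station's opening at rim height (45 mm): where the middle of the seated cover's underside lies; cover y along this y, either way round. Guide ribs at x = +-36, y = +-43 mm (10 mm wide) reach z 63 mm, leave the cover 3.4 mm play in x and flare outward. Between them the long sides are free: the cover overhangs by 3 mm.
- clip_fl (a joint): Spring clip at x = -22, y = +57 mm of the station, 10 mm wide, top 60 mm over the bench; sloping nose reaches 2.5 mm over the seated cover's end. 0 rad: sprung in; grows as it bends outward (about 0.07 as the cover passes). A cover put on rests on the noses about 10 mm above its seat; pressing its top near the clips, about 4 N a clip, seats it: top at 50 mm.
- clip_fr (a joint): Same kind of clip at x = -22, y = -57 mm.
- clip_bl (a joint): Same kind of clip at x = +22, y = +57 mm.
- clip_br (a joint): Same kind of clip at x = +22, y = -57 mm.
- scraper_grip (a point): Flat steel scraper, 325 mm, about 0.18 kg, lying flat: a bar 26 mm wide (x), 12 mm high, 260 mm long, then in line a blade 52 mm wide, 64 mm long, 4 mm thick, undersides level. Blade points to own -y. This point: where to grip the bar across x, 6 mm over its underside; bar from 38 mm before it (-y) to 222 mm behind, blade edge 102 mm before it; mass centre about 70 mm behind.
- scraper_blade (a point): Middle of the top face of the scraper's blade, 70 mm in -y from the grip point, 4 mm over the underside, 32 mm from the blade's edge.
- marker: bystander: marker pen 135 mm long on the bench; origin under its middle
- tape_measure: bystander: tape measure 36 x 79 x 66 mm; origin under its middle
- spanner_19: bystander: open-ended spanner 202 mm long, flat; origin under its middle
- drill_12: bystander: drill bit 150 mm long; origin under its middle
- tape_black: bystander: roll of black tape 53 mm across, 19 mm high; origin under its middle
- cover_fl (a point): Point on the cover's top face near its -x, +y corner (28 mm, 50 mm from the centre); 50 mm over the bench when seated.
- cover_fr (a point): Point on the cover's top face near its -x, -y corner (28 mm, 50 mm from the centre); 50 mm over the bench when seated.
- cover_bl (a point): Point on the cover's top face near its +x, +y corner (28 mm, 50 mm from the centre); 50 mm over the bench when seated.
- cover_br (a point): Point on the cover's top face near its +x, -y corner (28 mm, 50 mm from the centre); 50 mm over the bench when seated.
- station: Push-button station: open grey box, fixed, 60 (x) x 104 (y) mm, rim 45 mm over the bench. Origin on the bench below the opening's centre, same axes. Spring clips stand at its two ends.
- jig: Drilling jig: plywood, fixed, 107 (x) x 156 (y) mm, top 23.5 mm over the bench. Same axes as its pocket point; origin on the bench below it. Its front face is at x = -50 mm.

How it is judged:
By the outcome, as a careful person would: the job done as asked, in the order asked, and still so for the second after the job is handed in, with the robot touching nothing.
It also fails if it takes over 72 s, if anything falls off the work surface, if the arm or the gripper's body presses on something with over 40 N, if the wrist force passes 120 N, or if a joint passes its speed limit or range.

## Working session

There is one attempt and no reset: what is moved stays moved. The work goes in short steps, Python scripts to look and compute and a tool call to move; the robot and the scene stay as the last step left them, time stands still between calls to the robot, and variables do not carry over. Pictures are saved under pics/ and viewed, at most 13 in all, crops included, and the job is handed in when it is done.

Besides the shell and the picture viewer there is one more tool, called after "Emit:" by a JSON object that holds its "op" and its "data". drive_tool: Moves the arm, as the interface text tells. Its arguments: {"type":"object","properties":{"increments":{"type":"array","items":{"type":"array","items":{"type":"number"}}},"grip_force":{"type":"number"}},"required":["increments"]}

```bash
mkdir -p pics; ls; python3 - <<'E'
from rig import *
import cv2,numpy as np
s=read_state();print({k:np.round(v,3).tolist() for k,v in s.items()})
for n in["scene","side"]:
    p,d=read_camera(n);c=camera_info(n);cv2.imwrite(f"pics/{n}0.png",p);np.savez(f"pics/{n}0.npz",p=p,d=d,**c)
    print(n,{k:np.round(v,3).tolist() for k,v in c.items()})
E
```

```text
pics
{'t': 0.0, 'joint_positions': [-0.103, 0.435, 0.025, 1.574, -0.012, 1.134, -0.075], 'dq': [0.001, 0.002, -0.001, -0.0, 0.0, -0.001, 0.001], 'joint_torque': [0.0, -66.785, 0.985, -31.446, -0.061, 0.043, 0.0], 'ee_pos': [0.624, -0.0, 0.226], 'eef_rot': [-2.221, -2.221, 0.002], 'wrist_force': [1.106, 0.983, 0.177], 'torque': [0.011, 0.002, -0.029], 'finger_force': 0.0, 'finger_gap': 0.092}
scene {'fx': 495.89, 'fy': 495.89, 'cx': 286.055, 'cy': 208.577, 'R': [[0.666, -0.746, -0.005], [-0.55, -0.486, -0.679], [0.504, 0.455, -0.734]], 't': [-0.389, 0.344, 1.132]}
side {'fx': 422.977, 'fy': 422.977, 'cx': 281.681, 'cy': 204.601, 'R': [[-1.0, 0.029, 0.012], [0.002, 0.458, -0.889], [-0.031, -0.889, -0.457]], 't': [0.558, 0.064, 1.264]}
```

View pics/scene0.png

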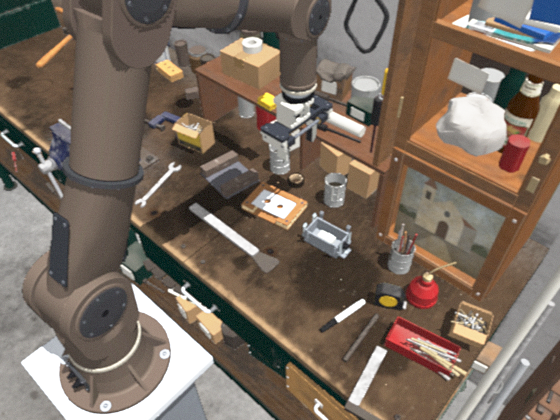

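View pics/side0.png

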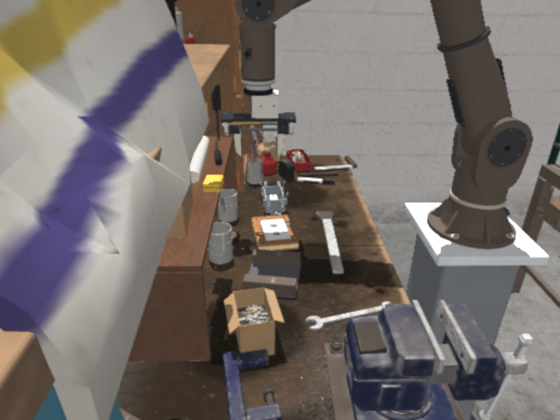

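The scene view shows the scraper (195,208)→(275,262), the jig with the cover at (275,205), the tubes at (230,175) and the station at (327,238). The side view agrees. Next I'll make a rectified top view.

```bash
cat > h.py <<'E'
import numpy as np,cv2
def cloud(p,d,c):
    v,u=np.mgrid[:420,:560];X=np.stack([(u-c["cx"])/c["fx"]*d,(v-c["cy"])/c["fy"]*d,d],-1)
    W=(X-np.array(c["t"]))@np.array(c["R"]);m=d>0
    return W[m],p[m]
def ortho(W,C,x0,x1,y0,y1,zmax,res,fn):
    # rows: x decreasing downward, cols: y decreasing to the right
    H,Wd=int((x1-x0)/res),int((y1-y0)/res);im=np.zeros((H,Wd,3),np.uint8);zz=np.full((H,Wd),-1.)
    k=(W[:,0]>x0)&(W[:,0]<x1)&(W[:,1]>y0)&(W[:,1]<y1)&(W[:,2]<zmax)&(W[:,2]>-.02);W,C=W[k],C[k]
    o=np.argsort(W[:,2]);W,C=W[o],C[o]
    r=((x1-W[:,0])/res).astype(int).clip(0,H-1);c=((y1-W[:,1])/res).astype(int).clip(0,Wd-1)
    im[r,c]=C;zz[r,c]=W[:,2]
    return im,zz
E
python3 - <<'E'
from h import *
D=np.load("pics/scene0.npz");W,C=cloud(D["p"],D["d"],D)
im,zz=ortho(W,C,.3,.8,-.4,.4,.12,.002,"")
zi=(np.clip(zz,0,.07)/.07*255).astype(np.uint8)
zi=cv2.applyColorMap(zi,cv2.COLORMAP_JET);zi[zz<-.5]=0
a=np.vstack([im,zi]);a=cv2.resize(a,(640,800),interpolation=0) if 0 else cv2.resize(a,None,fx=1.2,fy=1.2,interpolation=cv2.INTER_NEAREST)
print(a.shape);cv2.imwrite("pics/top.png",a)
E
```

```text
(600, 480, 3)
```

View pics/top.png

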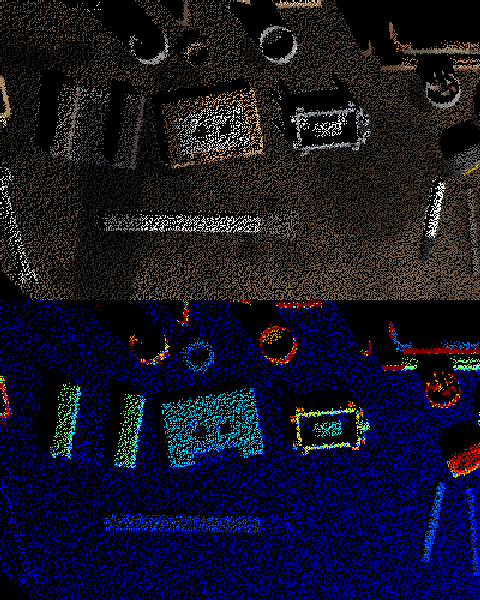

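The top view gives rough positions: the scraper bar lies along y at x≈0.43 with its blade towards -y, the jig is near (0.59, 0.05), the tubes near (0.60, 0.23) and the station near (0.58, -0.15). Next I'll use the wrist camera from here.

```bash
python3 - <<'E'
from rig import *
from h import *
c=camera_info("wrist");p,d=read_camera("wrist");np.savez("pics/w0.npz",p=p,d=d,**c)
print(c["fx"],np.round(c["R"],3).tolist(),(-np.array(c["R"]).T@np.array(c["t"])).round(3))
cv2.imwrite("pics/w0.png",p)
W,C=cloud(p,d,c);print(W.min(0),W.max(0))
E
```

```text
356.48060612493146 [[1.0, 0.001, -0.001], [0.001, -0.961, 0.275], [-0.001, -0.275, -0.961]] [0.625 0.074 0.383]
[ 0.29202956 -0.24168053 -0.2083496 ] [0.83298413 0.17719858 0.3381147 ]
```

View pics/w0.png

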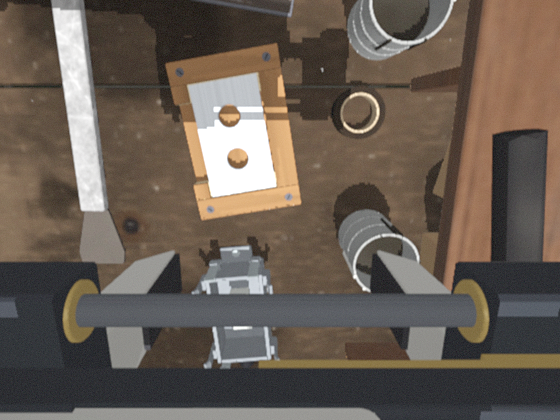

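The wrist view shows the scraper bar from (65,0) to (95,210) with its blade edge at (100,262). The jig corners are (166,64), (277,44), (300,205) and (203,219), with the cover inside. The station at (240,300) is partly hidden. Now I'll fit poses.

```bash
cat >> h.py <<'E'
def onplane(uv,z,c):
    uv=np.atleast_2d(uv).astype(float);R=np.array(c["R"]);o=-R.T@np.array(c["t"])
    r=np.c_[(uv[:,0]-c["cx"])/c["fx"],(uv[:,1]-c["cy"])/c["fy"],np.ones(len(uv))]@R
    return o+r*((z-o[2])/r[:,2])[:,None]
def box(P):  # min area rect of xy points (mm)
    r=cv2.minAreaRect((P[:,:2]*1000).astype(np.float32));return np.round(r[0],1),np.round(r[1],1),round(r[2],1)
def sel(W,x0,x1,y0,y1,z0,z1):
    lo=np.array([x0,y0,z0]);hi=np.array([x1,y1,z1]);return W[((W>lo)&(W<hi)).all(1)]
E
python3 - <<'E'
from h import *
D=np.load("pics/w0.npz");W,C=cloud(D["p"],D["d"],D)
print("floor z",np.median(sel(W,.46,.52,-.03,.1,-.02,.01)[:,2]))
print("jig px",onplane([(166,64),(277,44),(300,205),(203,219)],.0235,D).round(4).tolist())
print("cover px",onplane([(188,84),(261,73),(277,187),(212,197)],.023,D).round(4).tolist())
j=sel(W,.48,.7,-.06,.16,.017,.03);print("jig",box(j),np.median(j[:,2]))
s=sel(W,.38,.46,-.04,.2,.007,.018);print("bar",box(s),np.median(s[:,2]),s.min(0),s.max(0))
ys=np.arange(-.025,.12,.02);print([(round(y,3),*np.percentile(s[abs(s[:,1]-y)<.005][:,0],[1,99]).round(4)) for y in ys])
print("blade edge",onplane([(80,262),(125,263),(81,211),(106,209)],.004,D).round(4).tolist())
D=np.load("pics/scene0.npz");W,C=cloud(D["p"],D["d"],D)
j=sel(W,.48,.7,-.06,.16,.017,.03);print("jig sc",box(j),np.median(j[:,2]))
s=sel(W,.38,.46,-.05,.26,.008,.018);print("bar sc",box(s),s.min(0),s.max(0))
b=sel(W,.5,.72,.13,.33,.028,.04);
for lo,hi in((.13,.225),(.225,.33)):
    q=b[(b[:,1]>lo)&(b[:,1]<hi)];print("tube",box(q),np.median(q[:,2]))
t=sel(W,.5,.7,-.22,-.08,.04,.05);print("station",box(t),len(t))
E
```

```text
floor z -0.00100792168310584
jig px [[0.5218, 0.1168, 0.0235], [0.6258, 0.134, 0.0235], [0.65, -0.0195, 0.0235], [0.5481, -0.0349, 0.0235]]
cover px [[0.5411, 0.0992, 0.023], [0.6107, 0.109, 0.023], [0.626, -0.0006, 0.023], [0.5586, -0.0112, 0.023]]
jig (array([624.4,  38.7]), array([180.7, 217.2]), 9.1) 0.022257700166904818
bar (array([427.7,  72.6]), array([203.9,  27.5]), 89.3) 0.01088067321835402 [ 0.41280378 -0.02930899  0.00700421] [0.44186033 0.17441453 0.01399579]
[(np.float64(-0.025), np.float64(0.4137), np.float64(0.439)), (np.float64(-0.005), np.float64(0.4141), np.float64(0.4394)), (np.float64(0.015), np.float64(0.4139), np.float64(0.4395)), (np.float64(0.035), np.float64(0.4144), np.float64(0.4396)), (np.float64(0.055), np.float64(0.4147), np.float64(0.44)), (np.float64(0.075), np.float64(0.4143), np.float64(0.4401)), (np.float64(0.095), np.float64(0.4146), np.float64(0.4405)), (np.float64(0.115), np.float64(0.4154), np.float64(0.4407))]
blade edge [[0.3993, -0.0926, 0.004], [0.4511, -0.0938, 0.004], [0.4096, -0.0316, 0.004], [0.4376, -0.0293, 0.004]]
jig sc (array([610. ,  50.9]), array([218.8, 178.3]), 89.8) 0.02346298188729464
bar sc (array([420.6,  97.4]), array([262.2,  45.1]), 89.3) [ 0.39811193 -0.03367923  0.00803707] [0.44460853 0.22827579 0.01795753]
tube (array([620.7, 173.7]), array([ 43.6, 201.2]), 76.1) 0.03398834337765922
tube (array([599.4, 292.2]), array([ 36.3, 123.1]), 81.8) 0.03401745709030557
station (array([ 584.2, -145.7]), array([ 77.5, 117. ]), 4.6) 253
```

Emit:
{"op": "drive_tool", "data": {"increments": [[0.0918,0.04,0,0,0,0,0],[0.0918,0.05,0,0,0,0,0],[0.0918,0.05,0,0,0,0,0],[0.0918,0.04,0,0,0,0,0],[0.0918,0,0,0,0,0,0]], "grip_force": 60}}

```text
t: 0.78
ee_pos: [0.6238, 0.185, 0.2261]
eef_rot: [-2.213, -2.227, -0.001]
wrist_force: [1.1, -0.9, 0.5]
finger_gap: 0.0917
finger_force: 0.0
```

```bash
python3 - <<'E'
from rig import *
from h import *
c=camera_info("wrist");p,d=read_camera("wrist");np.savez("pics/w1.npz",p=p,d=d,**c)
cv2.imwrite("pics/w1.png",p);s=read_state();print(s["ee_pos"],s["eef_rot"],s["t"])
W,C=cloud(p,d,c)
b=sel(W,.5,.72,.13,.33,.029,.04)
for lo,hi in((.15,.22),(.24,.33)):
    q=b[(b[:,1]>lo)&(b[:,1]<hi)];print("tube",box(q),np.median(q[:,2]),len(q))
    print(np.cov(q[:,:2].T)*1e6, q.mean(0))
E
```

```text
[0.6244371  0.18188428 0.22619359] [-2.21735061e+00 -2.22444707e+00  7.48545062e-04] 0.825
tube (array([618.9, 180.2]), array([ 37.2, 198.3]), 81.9) 0.0328872348319613 3669
[[1680.7646906  -243.24211883]
 [-243.24211883  112.97649055]] [0.58501187 0.18853005 0.03290108]
tube (array([597.4, 295. ]), array([ 30.1, 120.1]), 81.0) 0.03293977775076014 4525
[[1168.82996343 -173.09293995]
 [-173.09293995  101.30289817]] [0.59705535 0.29494696 0.03290374]
```

View pics/w1.png

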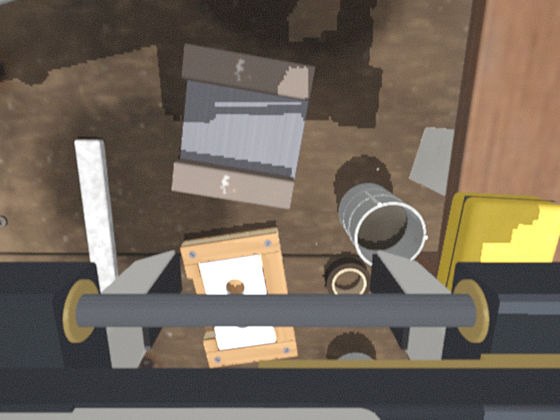

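Left tube: centre (0.597, 0.295), yaw -9°, so bars_top is about (0.589, 0.242). In the picture the tubes are at (248,72) and (232,185). Now to the scraper.

Emit:
{"op": "drive_tool", "data": {"increments": [[0.0918,-0.035,-0.04,0,0,0,0],[0.0918,-0.035,-0.04,0.0,0,0,0.012],[0.0918,-0.035,-0.04,0.03,0,0,0],[0.0918,-0.035,-0.04,0.04,0,0,0],[0.0918,-0.034,-0.038,0.04,0,0,0],[0.0918,0,0,0.04,0,0,0],[0.0918,0,0,0.03,0,0,0],[0.0918,0,0,0,0,0,0]]}}

```text
t: 1.82
ee_pos: [0.4279, 0.0092, 0.0493]
eef_rot: [-2.236, -2.204, 0.006]
wrist_force: [0.3, 1.0, 0.6]
finger_gap: 0.0917
finger_force: 0.0
```

Emit:
{"op": "drive_tool", "data": {"increments": [[0.0918,0,0,0.025,0,0,0],[0.0918,0,0,0.015,0,0,0],[0.0918,0,0,0.006,0,0,0],[0.0918,0,0,0,0,0,0],[0.025,0,0,0,0,0,0],[0.015,0,0,0,0,0,0],[0.015,0,0,0,0,0,0],[0.015,0,0,0,0,0,0]], "grip_force": 60}}

```text
t: 2.82
ee_pos: [0.4296, 0.0107, 0.0047]
eef_rot: [2.235, 2.208, 0.0]
wrist_force: [0.7, 0.8, 0.3]
finger_gap: 0.0565
finger_force: 0.0
```

Emit:
{"op": "drive_tool", "data": {"increments": [[0.01,0,0,0,0,0,0],[0.01,0,0,0,0,0,0],[0.01,0,0,0,0,0,0],[0.01,0,0,0,0,0,0],[0.01,0,0,0,0,0,0]], "grip_force": 60}}

```text
t: 3.45
ee_pos: [0.4293, 0.0106, 0.0045]
eef_rot: [-2.235, -2.208, 0.001]
wrist_force: [-0.6, -0.4, 1.9]
finger_gap: 0.0252
finger_force: 60.0
```

Gripped at a 25 mm gap. Now lift and turn.

Emit:
{"op": "drive_tool", "data": {"increments": [[0.01,0,0,-0.015,0,0,0],[0.01,0,0,-0.03,0,0,0],[0.01,0,0,-0.03,0,0,0],[0.01,0,0,0,0,0,-0.1],[0.01,0,0,0,0,0,-0.17],[0.01,0,0,0,0,0,-0.17],[0.01,0,0,0,0,0,-0.17],[0.01,0,0,0,0,0,-0.17]]}}

```text
t: 4.45
ee_pos: [0.4296, 0.0107, 0.0795]
eef_rot: [1.22, 2.895, 0.0]
wrist_force: [0.3, 0.2, -1.8]
finger_gap: 0.0246
finger_force: 59.9
```

Emit:
{"op": "drive_tool", "data": {"increments": [[0.01,0,0,0,0,0,-0.17],[0.01,0,0,0,0,0,-0.17],[0.01,0,0,0,0,0,-0.17],[0.01,0,0,0,0,0,-0.17],[0.01,0,0,0,0,0,-0.17],[0.01,0,0,0,0,0,-0.114],[0.01,0,0,0,0,0,0],[0.01,0,0,0,0,0,0]]}}

```text
t: 5.45
ee_pos: [0.4296, 0.0107, 0.0795]
eef_rot: [-0.248, 3.132, 0.0]
wrist_force: [0.1, -0.5, -2.3]
finger_gap: 0.025
finger_force: 59.9
```

```bash
cat >> h.py <<'E'
from scipy.spatial.transform import Rotation as Ro
def need(s,xy,z=None,yaw=None):
    """shift in tool axes to bring TCP to world xy(,z); yaw = wanted world angle (deg) of tool x; also levels"""
    R=Ro.from_rotvec(s["eef_rot"]);p=np.array(s["ee_pos"]);t=np.array([*xy,p[2] if z is None else z])
    m=R.as_matrix();print("pos",p.round(4),"tool x yaw",np.degrees(np.arctan2(m[1,0],m[0,0])).round(2),"tilt z",m[:,2].round(4),"F",np.round(s["wrist_force"],1),"t",s["t"],"gap",s["finger_gap"])
    print(" shift tool",R.inv().apply(t-p).round(4))
    if yaw is not None:
        g=Ro.from_euler("z",yaw,degrees=True)*Ro.from_euler("x",180,degrees=True)
        print(" turn tool",(R.inv()*g).as_rotvec().round(4))
def off(c,yaw,dx,dy):
    a=np.radians(yaw);return (c[0]+dx*np.cos(a)-dy*np.sin(a),c[1]+dx*np.sin(a)+dy*np.cos(a))
E
python3 - <<'E'
from rig import *
from h import *
s=read_state();print(np.round(s["joint_positions"],2))
need(s,off((.5835,.0488),9.2,-.165,0),yaw=90+99.2)
c=camera_info("wrist");p,d=read_camera("wrist");np.savez("pics/w2.npz",p=p,d=d,**c)
cv2.imwrite("pics/w2.png",p)
E
```

```text
[ 0.2   0.37 -0.44  2.17  0.25  0.65  1.32]
pos [0.4296 0.0107 0.0795] tool x yaw -170.93 tilt z [ 1.e-04  1.e-04 -1.e+00] F [ 0.1 -0.5 -2.3] t 5.45 gap 0.025007054368099548
 shift tool [0.007 0.013 0.   ]
 turn tool [ 0.0001  0.0001 -0.0023]
```

View pics/w2.png

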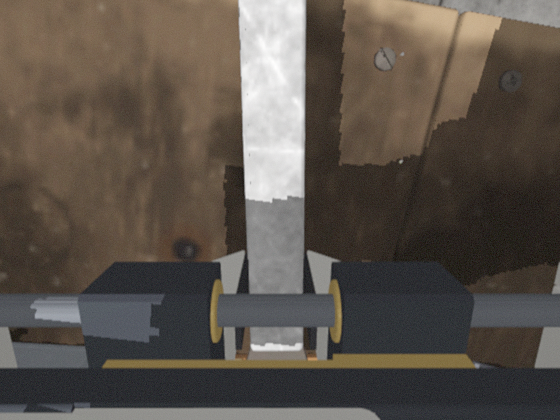

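The wrist camera now looks back along the handle at column 275, and it runs straight. I'll go to the pre-insert position and check with the scene camera.

Emit:
{"op": "drive_tool", "data": {"increments": [[0.01,0.007,0.013,0.02,0,0,0],[0.01,0,0,0.01,0,0,0],[0.01,0,0,0,0,0,0]]}}

```text
t: 5.88
ee_pos: [0.4204, 0.0222, 0.0491]
eef_rot: [0.253, -3.13, 0.0]
wrist_force: [0.7, -0.1, -0.5]
finger_gap: 0.0249
finger_force: 59.9
```

```bash
python3 - <<'E'
from rig import *
from h import *
s=read_state();need(s,off((.5835,.0488),9.2,-.165,0),yaw=189.2)
for n in("scene","wrist"):
    c=camera_info(n);p,d=read_camera(n);np.savez(f"pics/{n}3.npz",p=p,d=d,**c)
    W,C=cloud(p,d,c)
    # scraper frame: u along blade from TCP, v across
    a=np.radians(9.2);P=W-np.array([*s["ee_pos"][:2],0]);u=P[:,0]*np.cos(a)+P[:,1]*np.sin(a);v=-P[:,0]*np.sin(a)+P[:,1]*np.cos(a)
    k=(abs(v)<.035)&(u>-.23)&(u<.13)&(W[:,2]>.035)&(W[:,2]<.075)
    for lo in np.arange(-.23,.13,.02):
        q=k&(u>lo)&(u<lo+.02)
        if q.sum()>15: print(n,round(lo,2),q.sum(),np.median(W[q,2]).round(4),np.percentile(v[q],[3,97]).round(4),u[q].max().round(4))
    if n=="scene": 
        q=cv2.resize(p[130:290,170:370],None,fx=4,fy=3.75,interpolation=cv2.INTER_CUBIC);cv2.imwrite("pics/s3.png",q[:600])
E
```

```text
pos [0.4204 0.0222 0.0491] tool x yaw -170.77 tilt z [-1.2e-03 -3.0e-04 -1.0e+00] F [ 0.7 -0.1 -0.5] t 5.875 gap 0.02485996575286631
 shift tool [-0.0003  0.0002 -0.    ]
 turn tool [-0.0001 -0.0013  0.0004]
scene -0.23 52 0.0531 [-0.0181  0.0065] -0.2107
scene -0.21 91 0.0542 [-0.0185  0.0063] -0.1904
scene -0.19 87 0.0551 [-0.0185  0.0073] -0.1702
scene -0.17 81 0.0549 [-0.0182  0.0056] -0.1502
scene -0.15 85 0.0548 [-0.0185  0.0083] -0.1301
scene -0.13 74 0.0549 [-0.0172  0.0075] -0.1105
scene -0.11 78 0.0554 [-0.0175  0.0071] -0.0902
scene -0.09 74 0.0554 [-0.0175  0.0081] -0.0706
scene -0.07 73 0.0562 [-0.0168  0.0075] -0.05
scene -0.05 70 0.0559 [-0.017   0.0078] -0.0303
scene -0.03 77 0.0564 [-0.0271  0.0136] -0.0101
scene -0.01 98 0.0595 [-0.0328  0.023 ] 0.008
wrist -0.13 926 0.0547 [-0.0141  0.0101] -0.11
wrist -0.11 3709 0.055 [-0.0139  0.0103] -0.09
wrist -0.09 3280 0.0552 [-0.0137  0.0104] -0.0702
wrist -0.07 2969 0.0554 [-0.0134  0.0108] -0.05
wrist -0.05 2669 0.0556 [-0.0132  0.0109] -0.03
wrist -0.03 3342 0.0561 [-0.0222  0.0212] -0.01
wrist -0.01 2350 0.0562 [-0.0143  0.0133] 0.0084
wrist 0.01 422 0.0564 [-0.0121  0.0116] 0.03
wrist 0.03 1305 0.0559 [-0.0132  0.0133] 0.05
wrist 0.05 84 0.048 [-0.0155  0.0153] 0.0537
```

View pics/s3.png

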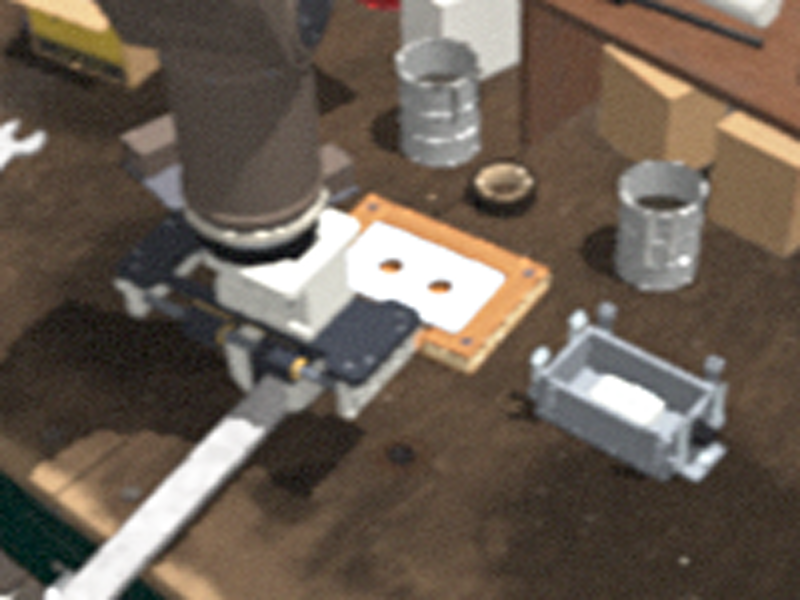

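The blade tip points up about 0.8°, so I'll correct that, descend to underside ≈10 mm and insert.

Emit:
{"op": "drive_tool", "data": {"increments": [[0.01,0,0,0.012,0,0.012,0],[0.01,0,0,0.0155,0,0,0],[0.01,0,0,0.007,0,0,0],[0.01,0,0,0,0,0,0]]}}

```text
t: 6.48
ee_pos: [0.42, 0.0223, 0.0146]
eef_rot: [0.252, -3.118, 0.002]
wrist_force: [0.2, -0.1, -1.3]
finger_gap: 0.0249
finger_force: 59.9
```

```bash
python3 - <<'E'
from rig import *
from h import *
s=read_state();need(s,off((.5835,.0488),9.2,-.075,0),z=.0145,yaw=189.2)
E
```

```text
pos [0.42   0.0223 0.0146] tool x yaw -170.77 tilt z [-0.0131 -0.0021 -0.9999] F [ 0.2 -0.1 -1.3] t 6.475 gap 0.024914653819925716
 shift tool [-0.0906 -0.     -0.0011]
 turn tool [ 0.     -0.0132  0.0005]
```

Emit:
{"op": "drive_tool", "data": {"increments": [[0.01,-0.01,0,-0.0001,0,0,0],[0.01,-0.015,0,-0.0002,0,0,0],[0.01,-0.015,0,-0.0002,0,0,0],[0.01,-0.01,0,-0.0001,0,0,0]]}}

```text
t: 6.98
ee_pos: [0.4714, 0.0307, 0.0152]
eef_rot: [0.252, -3.121, 0.001]
wrist_force: [0.6, 0.3, -1.9]
finger_gap: 0.0252
finger_force: 59.9
```

Emit:
{"op": "drive_tool", "data": {"increments": [[0.01,-0.012,0,-0.0002,0,0,0],[0.01,-0.012,0,-0.0002,0,0,0],[0.01,-0.01,0,-0.0001,0,0,0],[0.01,-0.006,0,0,0,0,0],[0.01,0,0,0,0,0,0]]}}

```text
t: 7.6
ee_pos: [0.5094, 0.0369, 0.015]
eef_rot: [0.252, -3.12, 0.001]
wrist_force: [-0.2, -0.3, -1.5]
finger_gap: 0.0251
finger_force: 59.9
```

Emit:
{"op": "drive_tool", "data": {"increments": [[0.01,0,0,-0.002,0,0,0],[0.01,0,0,-0.002,0,0,0],[0.01,0.0001,0,-0.003,0,0,0],[0.01,0,0,-0.003,0,0,0],[0.01,0.0001,0,-0.004,0,0,0],[0.01,0,0,-0.005,0,0,0],[0.01,0.0001,0,-0.006,0,0,0],[0.01,0.0001,0,-0.006,0,0,0]]}}

```text
t: 8.6
ee_pos: [0.5092, 0.0368, 0.0466]
eef_rot: [0.252, -3.12, 0.001]
wrist_force: [0.3, -0.9, -2.7]
finger_gap: 0.0249
finger_force: 59.9
```

```bash
cat > cov.py <<'E'
from rig import *
from h import *
# where cover is in scene camera relative to TCP: bright low-sat points above jig
def cover(yaw,zlo,zhi,name="scene",fn=None):
    s=read_state();c=camera_info(name);p,d=read_camera(name)
    W,C=cloud(p,d,c);hsv=cv2.cvtColor(C[None],cv2.COLOR_BGR2HSV)[0]
    a=np.radians(yaw);P=W-np.array([*s["ee_pos"][:2],0]);u=P[:,0]*np.cos(a)+P[:,1]*np.sin(a);v=-P[:,0]*np.sin(a)+P[:,1]*np.cos(a)
    k=(u>.02)&(u<.15)&(abs(v)<.08)&(W[:,2]>zlo)&(W[:,2]<zhi)
    q=W[k];print("n",k.sum(),"u",np.percentile(u[k],[1,99]).round(4),"v",np.percentile(v[k],[1,99]).round(4),"z med",np.median(q[:,2]).round(4))
    A=np.c_[u[k]-.07,v[k],np.ones(k.sum())];print("plane slopes u,v",np.linalg.lstsq(A,q[:,2],rcond=None)[0].round(4))
    if fn: cv2.imwrite(fn,p)
    return s
E
python3 - <<'E'
from cov import *
s=cover(9.2,.03,.06)
need(s,off((.589,.2416),-9,-.2,0),z=.1,yaw=171)
E
```

```text
n 22 u [0.0444 0.1137] v [-0.0764  0.0357] z med 0.0496
plane slopes u,v [0.0823 0.1158 0.0515]
pos [0.5092 0.0368 0.0466] tool x yaw -170.77 tilt z [-0.0117 -0.0019 -0.9999] F [ 0.3 -0.9 -2.7] t 8.6 gap 0.024906853849383084
 shift tool [ 0.079   0.2519 -0.0525]
 turn tool [-0.0019 -0.0117  0.3182]
```

```bash
python3 - <<'E'
from cov import *
s=cover(9.2,.035,.06,"side")
p,d=read_camera("side");q1=cv2.resize(p[120:300,180:400],None,fx=2.6,fy=2.6,interpolation=cv2.INTER_CUBIC)
p,d=read_camera("scene");q2=p[150:270,210:360];q2=cv2.resize(q2,None,fx=1.5,fy=1.5)
q=np.zeros((468,800,3),np.uint8);q[:,:572]=q1[:468,:572];q[:180,572:797]=q2;cv2.imwrite("pics/side4.png",q)
E
```

```text
n 552 u [0.0224 0.1059] v [-0.0524  0.0582] z med 0.0509
plane slopes u,v [-0.02   -0.0032  0.0507]
```

View pics/side4.png

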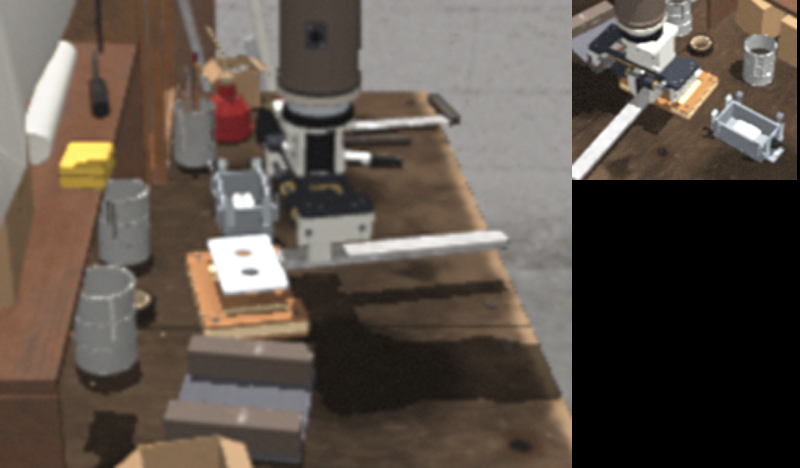

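The side view shows the cover lying level on the blade, clear of the jig. The tubes stand free in front. I'll raise and turn towards the tubes.

Emit:
{"op": "drive_tool", "data": {"increments": [[0.01,0,0,-0.005,0,0,0.015],[0.01,0,0,-0.008,0,0,0.03],[0.01,0,0,-0.01,0,0,0.05],[0.01,0,0,-0.01,0,0,0.065],[0.01,0,0,-0.008,0,0,0.065],[0.01,0,0,-0.007,0,0,0.05],[0.01,0,0,-0.004,0,0,0.03],[0.01,0,0,-0.001,0,0,0.013]]}}

```text
t: 9.8
ee_pos: [0.5099, 0.0369, 0.0994]
eef_rot: [-0.247, -3.121, 0.004]
wrist_force: [-0.5, -0.3, -2.6]
finger_gap: 0.0249
finger_force: 59.9
```

```bash
python3 - <<'E'
from cov import *
need(read_state(),off((.589,.2416),-9,-.09,-.003),yaw=171)
E
```

```text
pos [0.5099 0.0369 0.0994] tool x yaw 170.97 tilt z [-0.0114 -0.0019 -0.9999] F [-0.5 -0.3 -2.6] t 9.8 gap 0.024851273580117347
 shift tool [ 0.044   0.2115 -0.0003]
 turn tool [-0.0037 -0.011  -0.0006]
```

Emit:
{"op": "drive_tool", "data": {"increments": [[0.01,0.0015,0.007,0,0,0,0],[0.01,0.003,0.014,0,0,0,0],[0.01,0.0045,0.021,0,0,0,0],[0.01,0.0055,0.026,0,0,0,0],[0.01,0.0055,0.026,0,0,0,0],[0.01,0.0055,0.026,0,0,0,0],[0.01,0.0055,0.026,0,0,0,0],[0.01,0.005,0.025,0,0,0,0]]}}

```text
t: 10.8
ee_pos: [0.5001, 0.2136, 0.0986]
eef_rot: [-0.243, -3.12, 0.004]
wrist_force: [0.3, 0.7, -2.7]
finger_gap: 0.0249
finger_force: 59.9
```

Emit:
{"op": "drive_tool", "data": {"increments": [[0.01,0.004,0.019,0,0,0,0],[0.01,0.0027,0.013,0,0,0,0],[0.01,0.0013,0.007,0,0,0,0],[0.01,0,0,0,0,0,0]]}}

```text
t: 11.3
ee_pos: [0.4991, 0.2512, 0.0987]
eef_rot: [-0.245, -3.12, 0.005]
wrist_force: [-0.0, -0.3, -1.8]
finger_gap: 0.0253
finger_force: 59.9
```

```bash
python3 - <<'E'
from cov import *
s=cover(-9,.085,.12,"side")
need(s,off((.589,.2416),-9,-.09,-.003),z=.048,yaw=171)
E
```

```text
n 800 u [0.0222 0.1055] v [-0.0528  0.057 ] z med 0.1023
plane slopes u,v [-0.016  -0.0093  0.1022]
pos [0.4991 0.2512 0.0987] tool x yaw 171.02 tilt z [-0.0119 -0.0022 -0.9999] F [-0.  -0.3 -1.8] t 11.3 gap 0.025325144241291356
 shift tool [-0.0009  0.0018  0.0507]
 turn tool [-0.004  -0.0114  0.0004]
```

Emit:
{"op": "drive_tool", "data": {"increments": [[0.01,0,0.001,0.007,0,0,0],[0.01,-0.0005,0.001,0.012,0,0,0],[0.01,-0.0005,0,0.014,0,0,0],[0.01,0,0,0.01,0,0,0],[0.01,0,0,0.006,0,0,0],[0.01,0,0,0.004,0,0,0],[0.01,0,0,0.003,0,0,0],[0.01,0,0,0.003,0,0,0]]}}

```text
t: 12.35
ee_pos: [0.4999, 0.253, 0.0399]
eef_rot: [-0.245, -3.121, 0.004]
wrist_force: [-0.1, 0.6, -2.3]
finger_gap: 0.0249
finger_force: 59.9
```

Emit:
{"op": "drive_tool", "data": {"increments": [[0.01,0,0,0.003,0,0,0],[0.01,0,0,0.003,0,0,0],[0.01,0,0,0.003,0,0,0],[0.01,0,0,0.003,0,0,0],[0.01,0,0,0.003,0,0,0],[0.01,0,0,0.002,0,0,0],[0.01,0,0,0,0,0,0]]}}

```text
t: 13.22
ee_pos: [0.4994, 0.2528, 0.0226]
eef_rot: [-0.245, -3.12, 0.005]
wrist_force: [0.9, -0.2, -1.4]
finger_gap: 0.025
finger_force: 59.9
```

```bash
python3 - <<'E'
from cov import *
s=cover(-9,.03,.055,"side")
need(s,off((.589,.2416),-9,-.2,-.003),yaw=171)
E
```

```text
n 1218 u [0.0308 0.147 ] v [-0.0629  0.0726] z med 0.0377
plane slopes u,v [-0.0368 -0.022   0.0378]
pos [0.4994 0.2528 0.0226] tool x yaw 171.01 tilt z [-0.0121 -0.0021 -0.9999] F [ 0.9 -0.2 -1.4] t 13.225 gap 0.025007179860677724
 shift tool [ 0.1098 -0.      0.0013]
 turn tool [-0.0039 -0.0116  0.0002]
```

Emit:
{"op": "drive_tool", "data": {"increments": [[0.01,0.008,0,0.0001,0,0,0],[0.01,0.016,0,0.0002,0,0,0],[0.01,0.02,0,0.0002,0,0,0],[0.01,0.02,0,0.0002,0,0,0],[0.01,0.016,0,0.0002,0,0,0],[0.01,0.01,0,0,0,0,0],[0.01,0,0,-0.02,0,0,0],[0.01,0,0,-0.03,0,0,0]]}}

```text
t: 14.28
ee_pos: [0.4105, 0.2667, 0.0729]
eef_rot: [-0.245, -3.119, 0.006]
wrist_force: [0.4, 0.1, -1.3]
finger_gap: 0.0251
finger_force: 59.9
```

```bash
python3 - <<'E'
from cov import *
s=read_state();c=camera_info("side");p,d=read_camera("side");W,C=cloud(p,d,c)
P=W-np.array([.589,.2416,0]);a=np.radians(-9);u=P[:,0]*np.cos(a)+P[:,1]*np.sin(a);v=-P[:,0]*np.sin(a)+P[:,1]*np.cos(a)
k=(abs(u)<.06)&(abs(v)<.075)&(W[:,2]>.0365)&(W[:,2]<.045)
print(k.sum(),np.percentile(u[k],[2,98]),np.percentile(v[k],[2,98]),np.median(W[k,2]))
need(s,(.43,.0105),yaw=90.7)
E
```

```text
714 [-0.04848274  0.0155643 ] [-0.05507114  0.05410898] 0.03926916608229222
pos [0.4105 0.2667 0.0729] tool x yaw 171.02 tilt z [-0.0132 -0.003  -0.9999] F [ 0.4  0.1 -1.3] t 14.275 gap 0.025137798585567066
 shift tool [-0.0593 -0.25    0.0005]
 turn tool [-0.013  -0.0069  1.4019]
```

The cover lies on the tubes (centre u=-16 mm, v=0, top 39 mm). Now I'll return the scraper.

Emit:
{"op": "drive_tool", "data": {"increments": [[0.01,-0.006,-0.025,0,0,0,0],[0.01,-0.01,-0.045,0,0,0,0],[0.01,-0.012,-0.05,0,0,0,0],[0.01,-0.012,-0.05,0,0,0,0],[0.01,-0.012,-0.048,0,0,0,0],[0.01,-0.007,-0.032,0,0,0,0],[0.01,0,0,0,0,0,0.1],[0.01,0,0,0,0,0,0.17]]}}

```text
t: 15.32
ee_pos: [0.4306, 0.0101, 0.0732]
eef_rot: [-0.673, -3.058, 0.007]
wrist_force: [-0.1, 0.7, -1.8]
finger_gap: 0.0249
finger_force: 59.9
```

Emit:
{"op": "drive_tool", "data": {"increments": [[0.01,0,0,0,0,0,0.17],[0.01,0,0,0,0,0,0.17],[0.01,0,0,0,0,0,0.17],[0.01,0,0,0,0,0,0.17],[0.01,0,0,0,0,0,0.17],[0.01,0,0,0,0,0,0.17],[0.01,0,0,0,0,0,0.1],[0.01,0,0,0,0,0,0.01]]}}

```text
t: 16.32
ee_pos: [0.4305, 0.011, 0.0732]
eef_rot: [-2.201, -2.232, 0.015]
wrist_force: [0.8, -0.4, -1.7]
finger_gap: 0.0244
finger_force: 59.9
```

```bash
python3 - <<'E'
from cov import *
s=read_state();need(s,(.43,.0105),z=.0055,yaw=90.7)
E
```

```text
pos [0.4305 0.011  0.0732] tool x yaw 90.82 tilt z [-0.0115 -0.0021 -0.9999] F [ 0.8 -0.4 -1.7] t 16.325 gap 0.02435616209532315
 shift tool [-0.0004  0.0003  0.0677]
 turn tool [-0.0115  0.002   0.002 ]
```

Emit:
{"op": "drive_tool", "data": {"increments": [[0.01,0,0,0.02,-0.0115,0.014,0],[0.01,0,0,0.025,0,0,0],[0.01,0,0,0.012,0,0,0],[0.01,0,0,0.006,0,0,0],[0.01,0,0,0.004,0,0,0],[0.01,0,0,0,0,0,0]]}}

```text
t: 17.08
ee_pos: [0.4304, 0.0115, 0.0064]
eef_rot: [-2.2, -2.231, -0.013]
wrist_force: [0.2, -0.2, -1.6]
finger_gap: 0.025
finger_force: 59.9
```

Emit:
{"op": "drive_tool", "data": {"increments": [[0.01,0,0,0.0015,0,0,0],[0.01,0,0,0.0004,0,0,0]]}}

```text
t: 17.32
ee_pos: [0.4304, 0.0115, 0.0045]
eef_rot: [-2.2, -2.231, -0.014]
wrist_force: [-1.0, -0.3, 4.8]
finger_gap: 0.025
finger_force: 59.9
```

Emit:
{"op": "drive_tool", "data": {"increments": [[0.05,0,0,0,0,0,0],[0.0918,0,0,0,0,0,0],[0.0918,0,0,0,0,0,0],[0.0918,0,0,-0.02,0,0,0],[0.0918,0,0,-0.04,0,-0.013,0],[0.0918,0,0,-0.05,0,0,0]]}}

```text
t: 18.08
ee_pos: [0.4294, 0.0108, 0.115]
eef_rot: [-2.205, -2.237, 0.004]
wrist_force: [1.6, 1.0, -0.5]
finger_gap: 0.0806
finger_force: 0.0
```

```bash
python3 - <<'E'
from cov import *
s=read_state();need(s,off((.589,.2416),-9,-.0165,-.0005),z=.11,yaw=81)
c=camera_info("side");p,d=read_camera("side");W,C=cloud(p,d,c)
q=sel(W,.39,.46,-.04,.26,.004,.03);print([(round(y,2),np.median(q[abs(q[:,1]-y)<.01][:,2]).round(4)) for y in (.0,.05,.1,.15,.2) if (abs(q[:,1]-y)<.01).sum()>5])
E
```

```text
pos [0.4294 0.0108 0.115 ] tool x yaw 90.82 tilt z [-0.0023 -0.0012 -1.    ] F [ 1.6  1.  -0.5] t 18.075 gap 0.08064975964908705
 shift tool [0.2308 0.1465 0.0043]
 turn tool [-0.0022  0.0014  0.1713]
[(0.0, np.float64(0.0121)), (0.05, np.float64(0.0122)), (0.1, np.float64(0.012)), (0.15, np.float64(0.0119)), (0.2, np.float64(0.0123))]
```

The scraper lies flat (top 12 mm all along). A short detour to look at the station from close by.

Emit:
{"op": "drive_tool", "data": {"increments": [[0.0918,-0.01,0.03,-0.03,0,0,0],[0.0918,-0.015,0.05,-0.035,0,0,0],[0.0918,-0.015,0.04,-0.03,0,0,0],[0.0918,-0.01,0.03,-0.01,0,0,0],[0.0918,0,0,0,0,0,0],[0.0918,0,0,0,0,0,0]]}}

```text
t: 18.88
ee_pos: [0.5795, -0.0367, 0.2183]
eef_rot: [-2.205, -2.236, 0.003]
wrist_force: [-0.5, 0.5, 0.2]
finger_gap: 0.0916
finger_force: 0.0
```

```bash
python3 - <<'E'
from cov import *
s=read_state();need(s,off((.589,.2416),-9,-.0165,-.0005),z=.11,yaw=81)
c=camera_info("wrist");p,d=read_camera("wrist");np.savez("pics/w5.npz",p=p,d=d,**c)
W,C=cloud(p,d,c)
t=sel(W,.5,.68,-.24,-.06,.04,.049);print("rim",box(t),len(t))
t=sel(W,.5,.68,-.24,-.06,.052,.075);print("ribs/clips",box(t),len(t),np.percentile(t[:,2],95))
im,zz=ortho(W,C,.52,.65,-.22,-.07,.09,.001,"")
zi=cv2.applyColorMap((np.clip(zz,0,.07)/.07*255).astype(np.uint8),2)
a=np.hstack([im,zi]);a=cv2.resize(a,None,fx=1.8,fy=1.8,interpolation=0)
v0,v1=np.where(d>0)[0][[0,-1]]
b=cv2.resize(p,None,fx=1,fy=.8);o=np.zeros((a.shape[0]+420,560,3),np.uint8);o[:420]=p;o[420:,:a.shape[1]]=a;cv2.imwrite("pics/w5.png",o[:, :]);print(o.shape)
E
```

```text
pos [ 0.5795 -0.0367  0.2183] tool x yaw 90.8 tilt z [-2.2e-03 -6.0e-04 -1.0e+00] F [-0.5  0.5  0.2] t 18.875 gap 0.09161686328548857
 shift tool [ 0.2805 -0.0027  0.1081]
 turn tool [-0.0021  0.0007  0.1711]
rim (array([ 584.7, -142.6]), array([ 74.9, 117.4]), 5.2) 1116
ribs/clips (array([ 584.5, -142.9]), array([ 81.1, 118. ]), 5.2) 556 0.06252265154328124
(654, 560, 3)
```

```bash
python3 -c "
import cv2;o=cv2.imread('pics/w5.png')
p=o[:420];cv2.imwrite('pics/w5b.png',cv2.resize(p[140:420,150:400],None,fx=2.1,fy=2.1,interpolation=2))"
```

```text
(no output)
```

View pics/w5b.png

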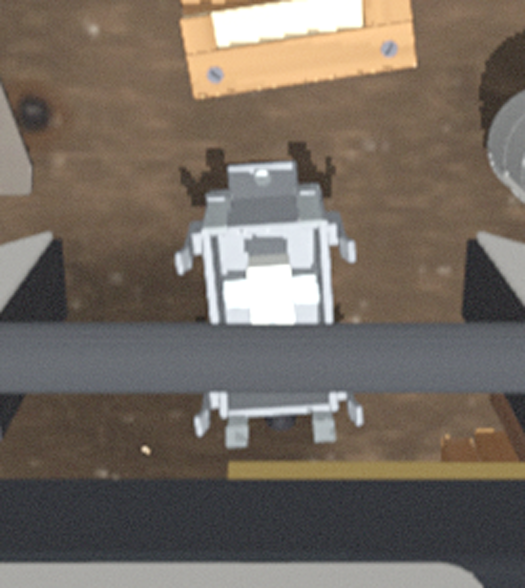

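The view shows the station with its ribs at crop (183,265), (347,252), (203,425) and (357,412), and one pair of clips at (237,430) and (325,427). I'll cross-check the fit with those pixels.

```bash
python3 - <<'E'
from h import *
D=np.load("pics/w5.npz")
px=np.array([(183,265),(347,252),(203,425),(357,412)])/2.1+[150,140]
q=onplane(px,.061,D);print(q.round(4).tolist(),q.mean(0))
px=np.array([(237,430),(325,427)])/2.1+[150,140];q=onplane(px,.058,D);print("clips -y",q.round(4).tolist(),q.mean(0))
W,C=cloud(D["p"],D["d"],D)
a=np.radians(5.2);c0=np.array([.5846,-.1428])
P=W[:,:2]-c0;u=P[:,0]*np.cos(a)+P[:,1]*np.sin(a);v=-P[:,0]*np.sin(a)+P[:,1]*np.cos(a);z=W[:,2]
k=(z>.05)&(z<.07)
for nm,m in(("rib -x +y",(u<-.03)&(v>.02)),("rib +x +y",(u>.03)&(v>.02)),("rib -x -y",(u<-.03)&(v<-.02)),("rib +x -y",(u>.03)&(v<-.02)),("clip +y",(v>.05)&(abs(u)<.03)),("clip -y",(v<-.05)&(abs(u)<.03))):
    m&=k&(abs(u)<.06)&(abs(v)<.08)
    if m.sum(): print(nm,m.sum(),"u",u[m].min().round(4),u[m].max().round(4),"v",v[m].min().round(4),v[m].max().round(4))
E
```

```text
[[0.5436, -0.1056, 0.061], [0.6181, -0.0981, 0.061], [0.5521, -0.1902, 0.061], [0.6267, -0.1817, 0.061]] [ 0.58514563 -0.14390544  0.061     ]
clips -y [[0.5686, -0.195, 0.058], [0.6119, -0.1925, 0.058]] [ 0.59022938 -0.19374859  0.058     ]
rib -x +y 84 u -0.0406 -0.0346 v 0.0383 0.0482
rib +x +y 79 u 0.0345 0.0403 v 0.0383 0.0484
rib -x -y 81 u -0.0406 -0.0346 v -0.0477 -0.0374
rib +x -y 71 u 0.0348 0.0405 v -0.0479 -0.0372
clip +y 126 u -0.0268 0.0269 v 0.0526 0.0591
clip -y 183 u -0.0265 0.027 v -0.059 -0.0518
```

Station: (0.5848, -0.1425), yaw 5.2°. The rib and clip spacings agree. Now to the cover.

Emit:
{"op": "drive_tool", "data": {"increments": [[0.0918,0.03,0,0,0,0,0],[0.0918,0.055,0,0,0,0,0],[0.0918,0.06,0,0,0,0,0],[0.0918,0.06,0,0.01,0,0,0],[0.0918,0.05,-0.002,0.03,0,0,0],[0.0918,0.025,0,0.04,-0.002,0,0.085],[0.0918,0,0,0.028,0,0,0.086],[0.0918,0,0,0,0,0,0]]}}

```text
t: 19.92
ee_pos: [0.5721, 0.2424, 0.1086]
eef_rot: [2.387, 2.042, -0.007]
wrist_force: [0.6, -0.1, 0.6]
finger_gap: 0.092
finger_force: 0.0
```

```bash
python3 - <<'E'
from cov import *
s=read_state()
c=camera_info("wrist");p,d=read_camera("wrist");np.savez("pics/w6.npz",p=p,d=d,**c);cv2.imwrite("pics/w6.png",p)
W,C=cloud(p,d,c);print(box(sel(W,.5,.66,.16,.32,.0365,.045)))
need(s,off((.589,.2416),-9,-.0165,-.0005),z=.0175,yaw=81)
E
```

```text
(array([574.1, 244.7]), array([105.3,  66.2]), 81.3)
pos [0.5721 0.2424 0.1086] tool x yaw 81.1 tilt z [-0.0032 -0.0035 -1.    ] F [ 0.6 -0.1  0.6] t 19.925 gap 0.09201677419676894
 shift tool [0.0017 0.0006 0.0911]
 turn tool [-0.0026  0.0039  0.0017]
```

View pics/w6.png

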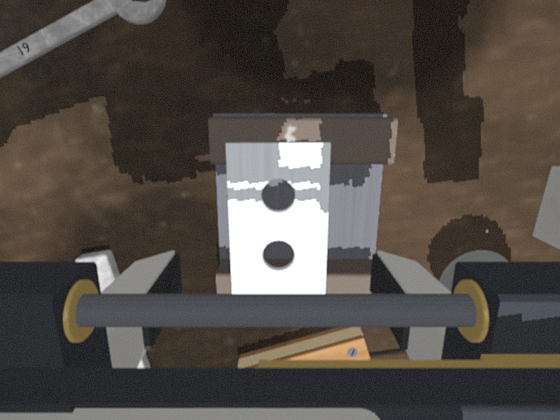

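The wrist view shows the cover square across the tubes, with holes at (279,194) and (279,254), centred between the open fingers. Descend and grip.

Emit:
{"op": "drive_tool", "data": {"increments": [[0.0918,0,0.001,0.03,-0.0026,0.0039,0],[0.0918,0,0,0.03,0,0,0],[0.0918,0,0,0.02,0,0,0],[0.0918,0,0,0.01,0,0,0],[0.0918,0,0,0,0,0,0],[0.06,0,0,0,0,0,0],[0.055,0,0,0,0,0,0],[0.055,0,0,0,0,0,0]], "grip_force": 30}}

```text
t: 20.98
ee_pos: [0.5762, 0.243, 0.0214]
eef_rot: [2.388, 2.04, 0.009]
wrist_force: [-1.6, -0.4, 0.5]
finger_gap: 0.0662
finger_force: 0.5
```

Emit:
{"op": "drive_tool", "data": {"increments": [[0.055,0,0,0,0,0,0],[0.055,0,0,0,0,0,0],[0.055,0,0,0,0,0,0]]}}

```text
t: 21.35
ee_pos: [0.5762, 0.243, 0.0213]
eef_rot: [2.388, 2.04, 0.009]
wrist_force: [-1.4, -0.8, 6.8]
finger_gap: 0.0653
finger_force: 30.0
```

Emit:
{"op": "drive_tool", "data": {"increments": [[0.055,0,0,-0.005,0,0,0],[0.055,0,0,-0.015,0,0,0],[0.055,0,0,-0.025,0,0,0],[0.055,0,0,-0.03,0,0,0],[0.055,0,0,-0.01,0,0,0],[0.055,0,0,0,0,0,0]]}}

```text
t: 22.1
ee_pos: [0.576, 0.2427, 0.1065]
eef_rot: [2.388, 2.039, 0.011]
wrist_force: [0.2, -0.6, -1.1]
finger_gap: 0.0653
finger_force: 30.0
```

```bash
python3 - <<'E'
from cov import *
s=read_state();need(s,(.5852,-.1425),z=.1,yaw=95.2)
c=camera_info("wrist");p,d=read_camera("wrist");np.savez("pics/w7.npz",p=p,d=d,**c)
R=Ro.from_rotvec(s["eef_rot"]);W,C=cloud(p,d,c);T=R.inv().apply(W-s["ee_pos"])
k=(abs(T[:,1])<.04)&(abs(T[:,0])<.07)&(T[:,2]>-.03)&(T[:,2]<-.005)
t=T[k];print(len(t),box(t),np.linalg.lstsq(np.c_[t[:,:2],np.ones(len(t))],t[:,2],rcond=None)[0].round(4))
E
```

```text
pos [0.576  0.2427 0.1065] tool x yaw 80.99 tilt z [ 0.0061  0.0032 -1.    ] F [ 0.2 -0.6 -1.1] t 22.1 gap 0.06532587784371816
 shift tool [-0.3791  0.0693  0.0053]
 turn tool [ 0.0061 -0.0035 -0.248 ]
23735 (array([8., 0.]), array([80. , 91.5]), 89.9) [ 0.0035  0.0041 -0.0168]
```

Emit:
{"op": "drive_tool", "data": {"increments": [[0.055,-0.02,0.003,0,0,0,0],[0.055,-0.04,0.008,0,0,0,0],[0.055,-0.055,0.01,0,0,0,0],[0.055,-0.06,0.011,0,0,0,0],[0.055,-0.06,0.011,0,0,0,0],[0.055,-0.06,0.011,0,0,0,0],[0.055,-0.05,0.009,0,0,0,0],[0.055,-0.025,0.005,0,0,0,0]]}}

```text
t: 23.15
ee_pos: [0.5828, -0.1393, 0.1039]
eef_rot: [2.394, 2.033, 0.004]
wrist_force: [0.1, 0.4, -0.7]
finger_gap: 0.0655
finger_force: 30.0
```

Emit:
{"op": "drive_tool", "data": {"increments": [[0.055,-0.009,0.001,0,0.006,-0.0035,-0.1],[0.055,0,0,0,0,0,-0.148],[0.055,0,0,0,0,0,0]]}}

```text
t: 23.52
ee_pos: [0.5831, -0.1441, 0.1039]
eef_rot: [-2.12, -2.316, 0.004]
wrist_force: [0.2, 0.9, -1.1]
finger_gap: 0.0654
finger_force: 30.0
```

```bash
python3 - <<'E'
from cov import *
s=read_state();need(s,(.5852,-.1425),z=.062,yaw=95.2)
c=camera_info("wrist");p,d=read_camera("wrist");np.savez("pics/w8.npz",p=p,d=d,**c)
W,C=cloud(p,d,c)
a=np.radians(5.2);P=W[:,:2]-np.array([.5848,-.1425]);u=P[:,0]*np.cos(a)+P[:,1]*np.sin(a);v=-P[:,0]*np.sin(a)+P[:,1]*np.cos(a);z=W[:,2]
k=(z>.118)&(z<.132)&(abs(u)<.04)&(v>.0)&(v<.07)
h=[(i,u[k&(abs(v-i)<.003)].min().round(4),u[k&(abs(v-i)<.003)].max().round(4)) for i in(.02,.03,.04,.05) if (k&(abs(v-i)<.003)).any()]
print("cover",h,v[k].max(),np.percentile(v[k],99.5),np.median(z[k]))
k=(z>.05)&(z<.07)&(abs(u)<.06)&(abs(v)<.08)
for nm,m in(("rib-",(u<-.03)&(v>.02)),("rib+",(u>.03)&(v>.02)),("clip",(v>.05)&(abs(u)<.03))):
    m=m&k
    if m.sum(): print(nm,m.sum(),u[m].min().round(4),u[m].max().round(4),v[m].min().round(4),v[m].max().round(4))
E
```

```text
pos [ 0.5831 -0.1441  0.1039] tool x yaw 95.06 tilt z [-3.4e-03 -2.0e-04 -1.0e+00] F [ 0.2  0.9 -1.1] t 23.525 gap 0.06539544428067326
 shift tool [0.0014 0.0024 0.0419]
 turn tool [-0.0034 -0.0001 -0.0024]
cover [(0.02, np.float64(-0.0348), np.float64(0.0314)), (0.03, np.float64(-0.0349), np.float64(0.0315)), (0.04, np.float64(-0.0348), np.float64(0.0317)), (0.05, np.float64(-0.0347), np.float64(0.0314))] 0.05246241445591818 0.052261955624708645 0.12058781566587329
rib- 83 -0.0406 -0.0351 0.0435 0.0475
rib+ 89 0.0341 0.04 0.0434 0.0474
clip 399 -0.0275 0.0266 0.052 0.058
```

Emit:
{"op": "drive_tool", "data": {"increments": [[0.055,0.0015,0.0012,0.012,-0.0034,0,-0.0024],[0.055,0,0,0.018,0,0,0],[0.055,0,0,0.012,0,0,0],[0.055,0,0,0.007,0,0,0],[0.055,0,0,0.004,0,0,0],[0.055,0,0,0.003,0,0,0],[0.055,0,0,0.002,0,0,0]]}}

```text
t: 24.45
ee_pos: [0.5859, -0.141, 0.047]
eef_rot: [2.114, 2.321, 0.003]
wrist_force: [-0.9, 0.0, -0.3]
finger_gap: 0.0653
finger_force: 30.0
```

Emit:
{"op": "drive_tool", "data": {"increments": [[0.055,0,0,0.002,0,0,0],[0.055,0,0,0.001,0,0,0],[0.055,0,0,0.001,0,0,0]]}}

```text
t: 24.82
ee_pos: [0.5859, -0.1412, 0.0431]
eef_rot: [2.115, 2.321, 0.002]
wrist_force: [0.5, -1.3, 2.0]
finger_gap: 0.0652
finger_force: 30.0
```

Emit:
{"op": "drive_tool", "data": {"increments": [[0.055,0,0,0.001,0,0,0],[0.055,0,0,0.0005,0,0,0],[0.055,0,0,0,0,0,0]]}}

```text
t: 25.2
ee_pos: [0.5859, -0.1413, 0.042]
eef_rot: [2.114, 2.32, 0.002]
wrist_force: [-1.2, -1.5, 5.6]
finger_gap: 0.0653
finger_force: 30.0
```

```bash
cat > st.py <<'E'
from cov import *
def st():
    s=read_state();need(s,(.5852,-.1425),z=.1,yaw=95.2)
    out=[]
    for n in("wrist","scene"):
        c=camera_info(n);p,d=read_camera(n);np.savez(f"pics/last_{n}.npz",p=p,d=d,**c);W,C=cloud(p,d,c)
        a=np.radians(5.2);P=W[:,:2]-np.array([.5848,-.1425]);u=P[:,0]*np.cos(a)+P[:,1]*np.sin(a);v=-P[:,0]*np.sin(a)+P[:,1]*np.cos(a);z=W[:,2]
        k=(z>.04)&(z<.09)&(abs(u)<.032)&(abs(v)<.051)
        for nm,uu,vv in(("fl",-.025,.045),("fr",-.025,-.045),("bl",.025,.045),("br",.025,-.045),("mid",0,0)):
            m=k&(abs(u-uu)<.008)&(abs(v-vv)<.006)
            if m.sum()>5: print(n,nm,m.sum(),np.median(z[m]).round(4),end="; ")
        print()
        k=(z>.045)&(z<.075)&(abs(u)<.034)&(abs(v)<.053)
        if k.sum()>20: print("  cover u",np.percentile(u[k],[1,99]).round(4),"v",np.percentile(v[k],[1,99]).round(4))
E
python3 -c "
from st import *
st()"
```

```text
pos [ 0.5859 -0.1413  0.042 ] tool x yaw 95.32 tilt z [ 2.7e-03 -3.0e-04 -1.0e+00] F [-1.2 -1.5  5.6] t 25.2 gap 0.06525679833359774
 shift tool [-0.0011 -0.0007 -0.058 ]
 turn tool [0.0026 0.0006 0.0021]
wrist fl 1080 0.0588; wrist bl 1089 0.0587; wrist mid 530 0.0588; 
  cover u [-0.0317  0.0336] v [-0.0347  0.0524]
scene fr 29 0.0596; scene br 20 0.0605; 
  cover u [-0.0323  0.0332] v [-0.0525  0.0042]
```

The cover is on the noses (top ≈60 mm at all corners). I'll release it and press from above.

Emit:
{"op": "drive_tool", "data": {"increments": [[0.075,0,0,0,0,0,0],[0.085,0,0,0,0,0,0],[0.085,0,0,-0.015,0,0,0],[0.085,0,0,-0.025,0,0,0],[0.04,0,0,-0.015,0,0,0],[0.024,0.02,-0.001,0,0,0,0],[0.024,0.018,0,0,0,0,0],[0.024,0,0,0,0,0,0]]}}

```text
t: 26.3
ee_pos: [0.5804, -0.0998, 0.0956]
eef_rot: [-2.11, -2.326, -0.002]
wrist_force: [0.5, -1.8, -0.2]
finger_gap: 0.0495
finger_force: 0.0
```

Emit:
{"op": "drive_tool", "data": {"increments": [[0.024,0,0,0,0,0,0],[0.024,0,0,0,0,0,0]]}}

```text
t: 26.55
ee_pos: [0.5809, -0.1039, 0.0961]
eef_rot: [2.116, 2.321, 0.001]
wrist_force: [-0.5, 0.1, 0.5]
finger_gap: 0.0296
finger_force: 0.0
```

```bash
python3 -c "
from st import *
st()
need(read_state(),off((.585,-.1425),5.2,0,.04),z=.062,yaw=95.2)"
```

```text
pos [ 0.5809 -0.1039  0.0961] tool x yaw 95.3 tilt z [ 1.3e-03 -4.0e-04 -1.0e+00] F [-0.5  0.1  0.5] t 26.55 gap 0.02959051142739566
 shift tool [-0.0388  0.0008 -0.0039]
 turn tool [0.0013 0.0005 0.0017]
wrist fl 512 0.0589; wrist fr 39 0.0589; wrist bl 516 0.0588; wrist br 44 0.0585; 
  cover u [-0.0306  0.0329] v [-0.0398  0.0527]
scene fl 23 0.0598; scene fr 28 0.0602; scene bl 16 0.0599; scene br 21 0.0612; scene mid 21 0.0603; 
  cover u [-0.0315  0.0331] v [-0.0518  0.0509]
pos [ 0.581  -0.1039  0.0962] tool x yaw 95.29 tilt z [ 1.7e-03 -2.0e-04 -1.0e+00] F [ 0.2  0.7 -0.2] t 26.65 gap 0.025242451336061858
 shift tool [0.0012 0.0004 0.0342]
 turn tool [0.0016 0.0003 0.0016]
```

Emit:
{"op": "drive_tool", "data": {"increments": [[0.024,0.001,0,0.015,0.0016,0,0],[0.024,0,0,0.015,0,0,0],[0.024,0,0,0.005,0,0,0],[0.024,0,0,0.002,0,0,0],[0.024,0,0,0.002,0,0,0],[0.024,0,0,0.002,0,0,0]]}}

```text
t: 27.4
ee_pos: [0.581, -0.1025, 0.0557]
eef_rot: [2.115, 2.322, 0.0]
wrist_force: [-0.0, 0.5, 1.5]
finger_gap: 0.0236
finger_force: 0.9
```

Emit:
{"op": "drive_tool", "data": {"increments": [[0.024,0,0,0.002,0,0,0],[0.024,0,0,0.001,0,0,0]]}}

```text
t: 27.65
ee_pos: [0.5811, -0.102, 0.0522]
eef_rot: [2.115, 2.323, 0.001]
wrist_force: [-0.2, 0.5, 0.2]
finger_gap: 0.0239
finger_force: 0.0
```

Emit:
{"op": "drive_tool", "data": {"increments": [[0.024,0,0,0.001,0,0,0],[0.024,0,0,0.001,0,0,0],[0.024,0,0,0.001,0,0,0]]}}

```text
t: 28.02
ee_pos: [0.5813, -0.1023, 0.0503]
eef_rot: [2.115, 2.322, 0.001]
wrist_force: [-3.2, 0.9, 16.0]
finger_gap: 0.0234
finger_force: 9.1
```

```bash
python3 -c "
from st import *
st()"
```

```text
pos [ 0.5813 -0.1023  0.0503] tool x yaw 95.34 tilt z [ 1.2e-03 -2.0e-04 -1.0e+00] F [-3.2  0.9 16. ] t 28.025 gap 0.023396560321961694
 shift tool [-0.0404  0.0002 -0.0497]
 turn tool [0.0012 0.0003 0.0025]
wrist fl 389 0.05; wrist bl 317 0.0496; wrist mid 614 0.0491; 
  cover u [-0.0296  0.0319] v [-0.0098  0.0527]
scene fr 16 0.0503; scene br 17 0.0512; scene mid 20 0.0506; 
  cover u [-0.0311  0.0329] v [-0.0521  0.0342]
```

The cover has gone down at both ends (top ≈50 mm). I'll press the other end too, to make sure.

Emit:
{"op": "drive_tool", "data": {"increments": [[0.024,0,0,-0.015,0,0,0],[0.024,0,0,-0.025,0,0,0],[0.024,-0.03,0,0,0,0,0],[0.024,-0.035,0,0,0,0,0],[0.024,-0.015,0,0,0,0,0],[0.024,0,0,0.02,0,0,0],[0.024,0,0,0.012,0,0,0],[0.024,0,0,0.005,0,0,0]]}}

```text
t: 29.12
ee_pos: [0.5881, -0.1808, 0.0516]
eef_rot: [-2.113, -2.323, 0.0]
wrist_force: [-0.4, 0.4, 0.0]
finger_gap: 0.0241
finger_force: 0.0
```

Emit:
{"op": "drive_tool", "data": {"increments": [[0.024,0,0,0.001,0,0,0],[0.024,0,0,0.001,0,0,0],[0.024,0,0,0.001,0,0,0]]}}

```text
t: 29.5
ee_pos: [0.5889, -0.1818, 0.0503]
eef_rot: [2.115, 2.322, 0.001]
wrist_force: [-3.9, 1.1, 13.5]
finger_gap: 0.0243
finger_force: 6.6
```

Firm stop at 50 mm on this end as well. I'll retreat and check everything.

Emit:
{"op": "drive_tool", "data": {"increments": [[0.024,0,0,-0.01,0,0,0],[0.024,0,0,-0.03,0,0,0],[0.024,0.03,0,-0.05,0,0,0],[0.024,0.05,0,-0.05,0,0,0],[0.024,0.05,0,-0.03,0,0,0],[0.024,0.02,0,0,0,0,0],[0.024,0,0,0,0,0,0]]}}

```text
t: 30.38
ee_pos: [0.5747, -0.0369, 0.2136]
eef_rot: [2.112, 2.325, 0.001]
wrist_force: [-0.5, 0.2, 0.3]
finger_gap: 0.0242
finger_force: 0.0
```

```bash
python3 - <<'E'
from st import *
st()
D=np.load("pics/last_wrist.npz");S=np.load("pics/last_scene.npz")
W,C=cloud(D["p"],D["d"],D)
a=np.radians(5.2);P=W[:,:2]-np.array([.5848,-.1425]);u=P[:,0]*np.cos(a)+P[:,1]*np.sin(a);v=-P[:,0]*np.sin(a)+P[:,1]*np.cos(a);z=W[:,2]
for sg in(1,-1):
  for su in(-1,1):
    m=(sg*v>.05)&(sg*v<.065)&(abs(u-su*.022)<.008)&(z>.0535)&(z<.07)
    if m.sum(): print("clip",sg,su,m.sum(),v[m].min().round(4),v[m].max().round(4),z[m].max().round(4))
q=np.hstack([cv2.resize(S["p"][170:280,270:380],(480,480),interpolation=2),cv2.resize(S["p"][100:310,150:390],(320,280))[:280] if 0 else np.vstack([cv2.resize(S["p"][100:310,150:390],(320,280)),np.zeros((200,320,3),np.uint8)])])
cv2.imwrite("pics/end.png",q)
E
```

```text
pos [ 0.5747 -0.0369  0.2136] tool x yaw 95.5 tilt z [ 3.e-04  2.e-04 -1.e+00] F [-0.5  0.2  0.3] t 30.375 gap 0.02420397997196561
 shift tool [-0.1061  0.0003  0.1136]
 turn tool [ 0.0004 -0.0001  0.0052]
wrist fl 92 0.049; wrist fr 138 0.0489; wrist bl 98 0.0491; wrist br 137 0.049; 
  cover u [-0.0294  0.0312] v [-0.0525  0.0524]
scene fl 16 0.0509; scene fr 15 0.0514; scene bl 21 0.0501; scene br 21 0.0499; scene mid 20 0.052; 
  cover u [-0.0318  0.0331] v [-0.0518  0.0522]
clip 1 -1 49 0.0549 0.0586 0.0598
clip 1 1 40 0.0555 0.0584 0.0595
clip -1 -1 67 -0.0586 -0.0518 0.0599
clip -1 1 60 -0.0586 -0.0531 0.0591
```

View pics/end.png

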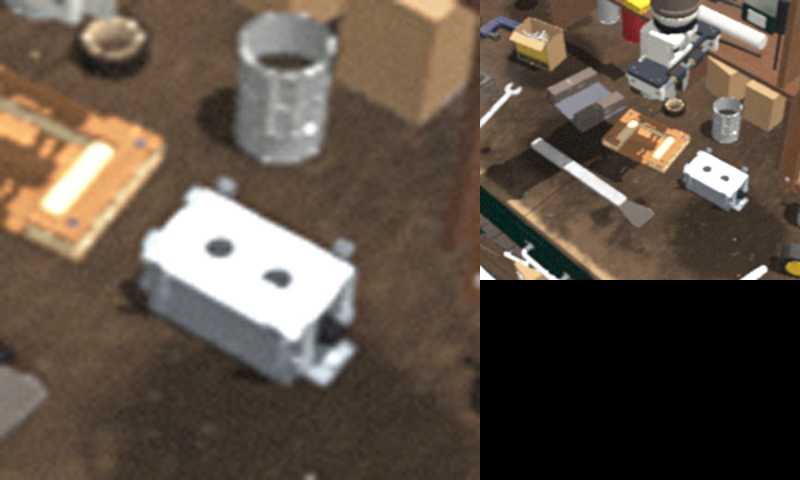

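The cover is seated level (all four corners at about 50 mm), all four clips are back at their sprung-in position, and the scraper lies flat on the bench. Handing in.

```bash
python3 -c "
from rig import *
print(close_job())"
```

```text
the job is handed in; nothing more can be done
None
```

The job is handed in at about 30 s: the cover sits on the station with all four clips snapped over it by camera check, and the scraper lies flat on the bench.

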